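# Carry the ball tray to the code reader and hold it there

## Robot

A 6-joint arm with a two-finger parallel gripper is mounted at the origin on the work surface. World frame = base frame: x ahead of the robot, y to its left, z up, the work surface at z = 0. Lengths are in m, angles in rad, forces in N, time in s.
With the tool pointing down it reaches from about 0.425 to 0.95 m from the base axis. Payload 3.5 kg.
Tool frame: the origin (TCP) lies on the centre line of the jaws, within the pads' length; the fingertips stand 14 mm ahead of it and the grasp point (between the pads) lies 5 mm behind it (ctrl.finger_overhang is the distance from the TCP to the fingertips, in m); z points along the fingers, y is the line along which they close (so a half turn about z gives the same grasp; the last joint's range is limited). The gripper opens to 85 mm and grips with 20 to 120 N. Pads are 22 mm wide; open, the fingers measure 114 mm over their backs; the gripper's body (76 mm by 85 mm) begins 54 mm behind the grasp point. The pads swing forward as they close: fully open they stand 13 mm farther back than shut.
Start: joints at [-1.437, 0.286, 1.577, -0, 1.279, -0.15], TCP at [0.189, -0.648, 0.245] pointing down, gripper open.
Joint ranges: [-2.77, 2.77], [-0.9, 2.22], [0.21, 2.48], [-1.53, 4.67], [0.24, 2.81], [-2.84, 2.84]. Speed limits (rad/s): [2.79, 2.79, 3.14, 3.14, 3.14, 3.14].

## Interface

Orientations are given as a unit quaternion [x, y, z, w].
In Python, from plant import ctrl gives the robot as it stands.
- The arm moves only by the tool send_rows, never from a script. Its argument "moves" is text: rows parted by semicolons, each of 7 numbers parted by spaces: the turn, a rotation vector about the tool's x, y, z in units of 360 degrees (1.0 is 360 degrees), then the shift along the tool's x, y, z in units of 20 cm (1.0 is 20 cm), then the gripper's target within -1 to 1 (fully open at 1, half-way at 0, shut at -1). A call has 1 to 12 rows; each row is the pose to reach, as a shift and turn from the pose commanded when the call began, along the tool's axes at that moment, turning the shorter way round; what a row does not reach only later rows make up. A row lasts 1/8 s, in which the tool goes at most 62.5 mm and 10.7 degrees, less where a joint would pass 70% of its speed; a pose out of reach is approached as far as the arm can. A call with a number of a shift or a turn outside -1 to 1 is refused whole. A call with a gripper value outside its range is refused whole. The fingers move at their own pace and stop on an object; "newtons" is the grip in N (left out, the last holds). Time passes only in rows, so rows that repeat a pose let the fingers close. It gives the time, the measured TCP pose, the force, the opening and the grip force at its end, in the units of the state.
- ctrl.get_state(): the state, without advancing time (a new reading comes with each control period).
- ctrl.read_camera(name): name is "scene" or "top" or "wrist"; returns a dict with "image" (480x640x3 uint8, red, green, blue), "fovy" (degrees; the focal length in pixels is half the picture's height over the tangent of half this angle, whatever the lens; pixels are square), "cx", "cy" (the principal point, pixels), "distortion" ([k1, k2, p1, p2, k3] as OpenCV has them; the pictures are not rectified), "extrinsics" (4x4, takes a point from camera to world coordinates). Camera axes: x right, y up, looking along -z (the intrinsics and any distortion apply to the point x, -y, -z); pixel columns grow to the right and rows downward; lengths in m; the calibration is good to about 2 mm. A picture is of the moment at which its call begins. There is no depth.
- ctrl.sign_off(): hands the job in; it is judged then, once.
The state is a dict: "time": time; "qpos": joint angles; "dq": joint speeds; "joint_efforts": joint torques, N m; "eef_pos": TCP position; "tcp_rot": TCP orientation; "contact_force": force on the tool from outside, world axes, zero at the start; "wrist_torque": the same for the moment, N m; "opening": opening from 0.0 (shut) to 1.0 (fully open); "finger_force": force on a finger pad.
Only numpy, scipy, OpenCV 4.12 (cv2) and the standard library are available. Lean on these libraries where they do the work, as an engineer would, in place of code of your own. Each camera call takes 0.05 s, during which the arm holds its last target. There are 200 camera calls.

## Task

One of the two white sample trays has the loose steel ball in one of its shallow pockets: pick that tray up by its upright grip and carry it gently to the code reader, without the ball ever leaving its pocket. Finish while still holding it there, level and still, centred over the reader's window and lined up lengthwise with it (either way round), its underside about 5 cm above the glass; never touch the tray to the reader and do not put it down or let go. Leave the other tray and everything else on the bench where it is.

Things in the scene. Friction and masses are not known exactly. Their poses are not given: they have to be found in the camera images.
- tray_1: White plastic sample tray, plate 170 x 80 x 12 mm, 0.13 to 0.25 kg, flat on the bench; both trays are alike. Origin: centre of its underside; x along its length, z up. At its centre stands its grip: an upright tab 14 mm thick (along x), 44 mm wide (along y), its top 82 mm above the underside. A shallow round pocket lies 60 mm from the grip at either end.
- tray_2: White plastic sample tray, plate 170 x 80 x 12 mm, 0.13 to 0.25 kg, flat on the bench; both trays are alike. Origin: centre of its underside; x along its length, z up. At its centre stands its grip: an upright tab 14 mm thick (along x), 44 mm wide (along y), its top 82 mm above the underside. A shallow round pocket lies 60 mm from the grip at either end.
- tray_1_p (a point): Round pocket, 30 mm across, 2.5 mm deep (floor 9.5 mm above the tray's underside), at -60 mm along the tray's x. The point is where the centre of the ball lies if it rests mid-pocket: 23.5 mm above the underside.
- tray_1_q (a point): Round pocket, 30 mm across, 2.5 mm deep (floor 9.5 mm above the tray's underside), at +60 mm along the tray's x. The point is where the centre of the ball lies if it rests mid-pocket: 23.5 mm above the underside.
- tray_2_p (a point): Round pocket, 30 mm across, 2.5 mm deep (floor 9.5 mm above the tray's underside), at -60 mm along the tray's x. The point is where the centre of the ball lies if it rests mid-pocket: 23.5 mm above the underside.
- tray_2_q (a point): Round pocket, 30 mm across, 2.5 mm deep (floor 9.5 mm above the tray's underside), at +60 mm along the tray's x. The point is where the centre of the ball lies if it rests mid-pocket: 23.5 mm above the underside.
- ball_center (a point): Centre of the loose steel ball, 28 mm across, 90 g. It starts in any one of the two trays' four pockets, can roll about 7 mm within it, and rolls out if the tray tips by some 30 degrees or is jerked. The other three pockets hold flat square steel coupons, 18 x 18 x 8 mm.
- reader: Code reader that looks upward: fixed grey box 200 x 130 x 45 mm on the bench, with a rectangular dark glass window in its top. Origin: centre of its underside; x along its length.
- reader_window (a point): Centre of the reader's window (140 x 60 mm, its length along x), on the top face 45 mm above the bench; z up.
- mug: Bystander: white mug, 85 mm tall, 72 mm across. Origin under its centre.
- beaker: Bystander: small clear beaker, 70 mm tall, 56 mm across. Origin under its centre.
- jar: Bystander: amber jar, 75 mm tall, 56 mm across. Origin under its centre.
- brush: Bystander: small wooden-handled brush lying on the bench.
- wash_bottle: Bystander: white bottle with blue cap, 170 mm tall, 66 mm across, far left. Origin under its centre.
- reagent: Bystander: amber bottle, 130 mm tall, 72 mm across, far right. Origin under its centre.
There are look-alikes about, which are no part of the job. Leave any pink look-alike of the tray_1 alone.

How it is judged:
By the outcome, as a careful person would: the job done as asked, in the order asked, and still so for the second after the job is handed in, while the arm keeps its last pose, push and grip.
It also fails if it takes over 45 s, if anything falls off the work surface, if the arm or the gripper's body presses on something with over 40 N, if the wrist force passes 120 N, or if a joint passes its speed limit or range.

## Working session

There is one attempt and no reset: what is moved stays moved. The work goes in short steps, Python scripts to look and compute and a tool call to move; the robot and the scene stay as the last step left them, time stands still between calls to the robot, and variables do not carry over. Pictures are saved under pics/ and viewed, at most 10 in all, crops included, and the job is handed in when it is done.

Besides the shell and the picture viewer there is one more tool, called after "Emit:" as name(argument=value, ...), one argument or row to a line, values as JSON. send_rows: Moves the arm, as the interface text tells. Its arguments: {"type":"object","properties":{"moves":{"type":"string"},"newtons":{"type":"number"}},"required":["moves"]}

```bash
mkdir -p pics; ls
python3 - <<'E'
from plant import ctrl
import cv2,json,numpy as np
for n in ("scene","top"):
    c=ctrl.read_camera(n); cv2.imwrite(f"pics/{n}0.png",c["image"][:,:,::-1])
    print(n,c["fovy"],c["cx"],c["cy"],c["distortion"],np.round(c["extrinsics"],4).tolist())
print(ctrl.get_state())
E
```

```text
pics
scene 51.64705808875667 319.9286930117589 241.88801624465938 [-0.12950403  0.          0.          0.          0.        ] [[-0.242, -0.6491, 0.7212, 1.3871], [0.9703, -0.1662, 0.176, 0.2299], [0.0056, 0.7423, 0.67, 0.8873], [0.0, 0.0, 0.0, 1.0]]
top 57.51411517938389 316.4824733144987 240.5133660328691 [-0.05740446  0.          0.          0.          0.        ] [[0.0262, 0.9923, -0.1214, 0.36], [-0.9996, 0.0248, -0.0128, -0.0088], [-0.0097, 0.1216, 0.9925, 0.9844], [0.0, 0.0, 0.0, 1.0]]
{'time': 0.1, 'qpos': array([-1.43698832e+00,  2.87104649e-01,  1.57802414e+00,  7.37615128e-06,
        1.27860110e+00, -1.50039376e-01]), 'dq': array([ 0.00053383, -0.0022892 , -0.00396134,  0.0007684 ,  0.00160646,
       -0.00147337]), 'joint_efforts': array([ 1.08688793e-03, -4.07296729e+01, -2.93700314e+01, -1.24683374e-04,
        3.39765727e-03, -6.42882142e-06]), 'eef_pos': array([ 0.18896334, -0.64742635,  0.24407058]), 'tcp_rot': array([ 9.89945312e-01,  1.41446590e-01,  1.22029593e-05, -1.06855290e-03]), 'contact_force': array([ 0.40607212,  0.71470438, -0.03536709]), 'wrist_torque': array([0.03352957, 0.04191226, 0.00108603]), 'finger_force': 0.0, 'opening': 0.9989097968942934}
```

View pics/top0.png

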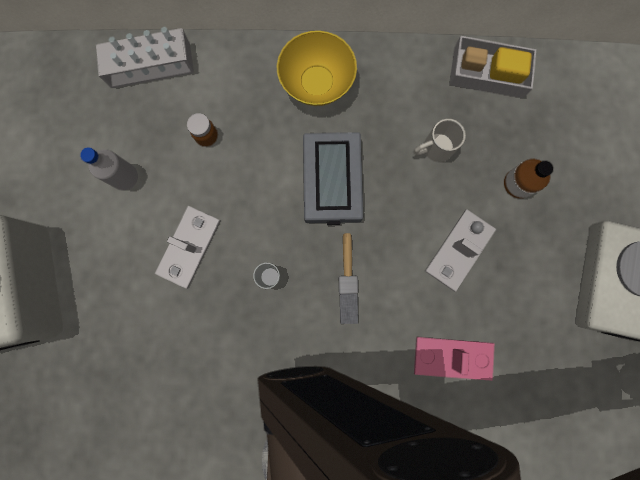

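View pics/scene0.png

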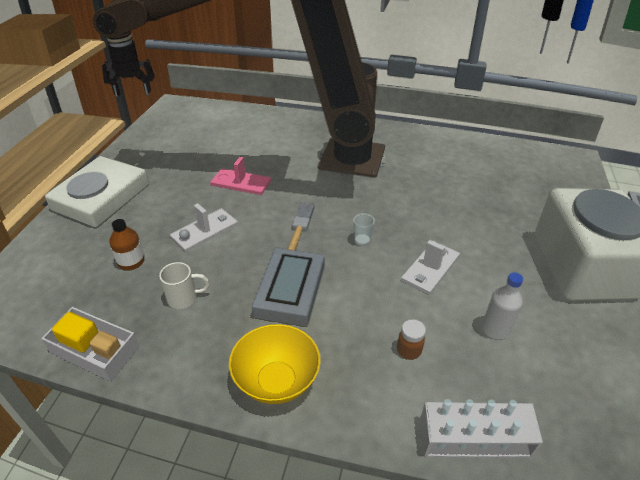

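The top view shows the ball (grey sphere) at about (477,228), in the right-hand white tray centred near (461,250). The reader window is near (333,175), and the pink look-alike is at (455,358). The scene view agrees, with the ball at (184,235).

```bash
cat > h.py <<'E'
import cv2,numpy as np
from plant import ctrl
def cam(n): return ctrl.read_camera(n)
def K(c):
    f=240/np.tan(np.radians(c["fovy"])/2); return np.array([[f,0,c["cx"]],[0,f,c["cy"]],[0,0,1.]])
def ray(c,px,z):
    u=cv2.undistortPoints(np.float64(px).reshape(-1,1,2),K(c),np.float64(c["distortion"])).reshape(-1,2)
    E=c["extrinsics"]; d=np.c_[u[:,0],-u[:,1],-np.ones(len(u))]@E[:3,:3].T
    return E[:3,3]+d*((z-E[2,3])/d[:,2])[:,None]
def proj(c,P):
    E=c["extrinsics"]; q=(np.atleast_2d(P)-E[:3,3])@E[:3,:3]; q=q*[1,-1,-1]
    return cv2.projectPoints(q,np.zeros(3),np.zeros(3),K(c),np.float64(c["distortion"]))[0].reshape(-1,2)
def rect(c,mask,z,seed):
    n,l=cv2.connectedComponents(mask); m=(l==l[seed[1],seed[0]]).astype(np.uint8)
    k=max(cv2.findContours(m,0,1)[0],key=cv2.contourArea)
    w=ray(c,k.reshape(-1,2),z)[:,:2]; r=cv2.minAreaRect((w*1000).astype(np.float32))
    return r
E
python3 - <<'E'
from h import *
for n,ts,rs,ws in (("top",(450,240),(312,180),(333,175)),("scene",(220,222),(265,300),(292,275))):
    c=cam(n); im=c["image"]; hsv=cv2.cvtColor(im,cv2.COLOR_RGB2HSV)
    white=((im.min(2)>150)).astype(np.uint8)
    for t in (150,165,180):
        print(n,"tray",rect(c,((im.min(2)>t)*1).astype(np.uint8),.012,ts))
    print([im[p[1],p[0]].tolist() for p in (ts,rs,ws)])
    for t in (60,75):
        d=((im.max(2)<t)*1).astype(np.uint8)   # dark frame of window
        k=[x for x in cv2.findContours(d,0,1)[0] if cv2.pointPolygonTest(x,ws,False)>0]
        for x in k: print(n,"frame",t,cv2.minAreaRect((ray(c,x.reshape(-1,2),.045)[:,:2]*1000).astype(np.float32)))
E
python3 - <<'E'
import cv2
im=cv2.imread("pics/top0.png")
a=cv2.resize(im[195:305,410:510],(400,440),interpolation=2); b=cv2.resize(im[120:230,285:385],(400,440),interpolation=2)
cv2.imwrite("pics/crop1.png",cv2.hconcat([a,b]))
E
```

```text
top tray ((466.50531005859375, -320.5548095703125), (77.18211364746094, 166.1883544921875), 56.65431213378906)
top tray ((518.467529296875, 6.9954833984375), (1155.827392578125, 1628.5181884765625), 1.1132276058197021)
top tray ((518.467529296875, 6.9954833984375), (1155.827392578125, 1628.5181884765625), 1.1132276058197021)
[[162, 158, 155], [105, 106, 110], [95, 103, 105]]
top frame 60 ((621.9907836914062, -27.933094024658203), (155.12796020507812, 76.3941650390625), 2.313459634780884)
top frame 75 ((621.7870483398438, -28.01327896118164), (156.86956787109375, 76.77111053466797), 2.383610486984253)
scene tray ((466.88360595703125, -322.778564453125), (82.70101165771484, 170.0480499267578), 56.983036041259766)
scene tray ((466.6042175292969, -322.12078857421875), (77.34062194824219, 168.1143341064453), 56.11456298828125)
scene tray ((467.11639404296875, -322.9843444824219), (75.13227081298828, 165.58755493164062), 56.933650970458984)
[[190, 189, 186], [79, 83, 84], [106, 122, 124]]
scene frame 60 ((621.57177734375, -30.401317596435547), (154.0172119140625, 74.35826873779297), 2.545039176940918)
scene frame 75 ((621.2852783203125, -30.41036605834961), (154.9196319580078, 75.61853790283203), 2.5098538398742676)
```

View pics/crop1.png

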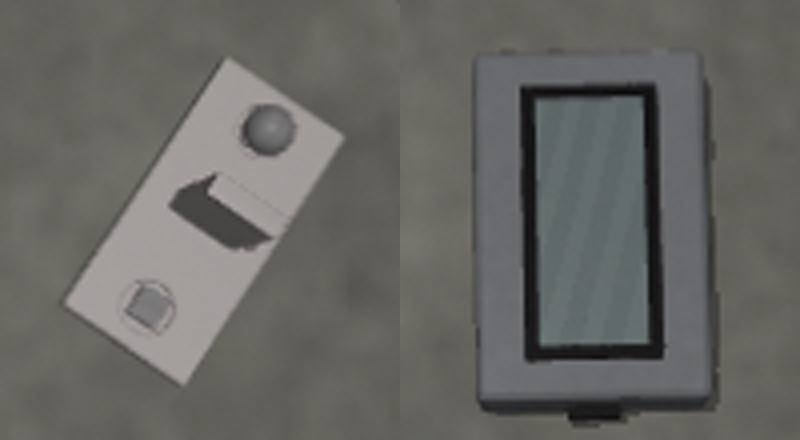

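```bash
cat >> h.py <<'E'
from scipy.spatial.transform import Rotation as Ro
def go(p,yaw):
    "tool pointing down, tool y axis at heading yaw (deg): units of shift, turn from the measured pose"
    s=ctrl.get_state(); R=Ro.from_quat(s["tcp_rot"])
    y=np.radians(yaw); Y=np.array([np.cos(y),np.sin(y),0]); Z=np.array([0,0,-1.])
    T=Ro.from_matrix(np.c_[np.cross(Y,Z),Y,Z])
    print("turn",np.round((R.inv()*T).as_rotvec()/(2*np.pi),4),"shift",np.round(R.inv().apply(np.array(p)-s["eef_pos"])/.2,4))
E
python3 -c "
from h import *
go([.467,-.3215,.2],-33.3)"
```

```text
turn [-2.000e-04 -1.000e-04 -1.123e-01] shift [ 1.791  -1.1757  0.2244]
```

Emit:
send_rows(
  moves="0 0 0 0.15 -0.1 0.02 0; 0 0 0 0.35 -0.23 0.04 0; 0 0 0 0.55 -0.36 0.07 0; 0 0 0 0.75 -0.49 0.09 0; 0 0 0 0.9 -0.59 0.11 0; 0 0 0 0.9 -0.59 0.11 0",
)

```text
time: 0.95
eef_pos: [0.33, -0.4822, 0.2227]
tcp_rot: [0.99, 0.143, -0.0, -0.001]
contact_force: [-0.4, -0.7, -0.5]
opening: 0.504
finger_force: 0.0
```

Emit:
send_rows(
  moves="0 0 -0.015 0.15 -0.1 0.02 0; 0 0 -0.035 0.35 -0.23 0.04 0; 0 0 -0.06 0.55 -0.36 0.07 0; 0 0 -0.085 0.75 -0.49 0.09 0; 0 0 -0.112 0.891 -0.586 0.114 0; 0 0 -0.112 0.891 -0.586 0.114 0; 0 0 -0.112 0.891 -0.586 0.114 0; 0 0 -0.112 0.891 -0.586 0.114 0",
)

```text
time: 1.95
eef_pos: [0.4664, -0.3233, 0.2008]
tcp_rot: [0.881, 0.473, -0.0, 0.0]
contact_force: [-0.4, -0.4, -0.6]
opening: 0.498
finger_force: 0.0
```

Run:
```python
from h import *
s=ctrl.get_state();print(s["time"],s["eef_pos"],s["tcp_rot"],s["opening"])
go([.467,-.3215,.2],-33.3)
c=cam("wrist"); cv2.imwrite("pics/w1.png",c["image"][:,:,::-1])
c=cam("scene"); cv2.imwrite("pics/s1.png",cv2.resize(c["image"][130:280,110:310,::-1],(800,600)))
```

```text
1.95 [ 0.46642038 -0.32327079  0.20078468] [ 8.81171208e-01  4.72797221e-01 -8.34153595e-05  2.90098858e-04] 0.49758167318684743
turn [ 0.0001  0.0001 -0.0007] shift [ 0.009  -0.0025  0.0039]
```

View pics/w1.png

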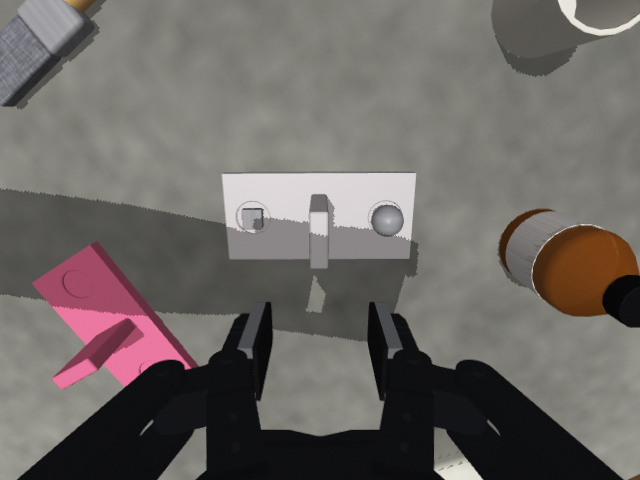

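The wrist view shows the tray squarely below. Its plate corners are near (222,173), (416,173), (410,258) and (230,259), the tab is at column 319, and the ball is at (387,220).

Run:
```python
from h import *
c=cam("wrist"); im=c["image"]
P=ray(c,[(222,173),(416,173),(410,258),(230,259)],.012)[:,:2]
print(P, P.mean(0)); 
for a,b in((0,1),(3,2)):
    d=P[b]-P[a]; print(np.linalg.norm(d),np.degrees(np.arctan2(d[1],d[0])))
T=ray(c,[(310,196),(328,196),(327,268),(311,268)],.082)[:,:2]; print(T,T.mean(0))  # tab guess
B=ray(c,[(387,220)],.0235); print("ball",B)
cv2.imwrite("pics/w2.png",cv2.resize(im[160:280,210:430,::-1],(792,432),interpolation=2))
```

```text
[[ 0.41868974 -0.24131887]
 [ 0.56010952 -0.33520355]
 [ 0.51699956 -0.40194411]
 [ 0.3748086  -0.30874621]] [ 0.46765186 -0.32180318]
0.16974653789464947 -33.57908518760487
0.1700121028786872 -33.24250926179933
[[ 0.48040684 -0.2906967 ]
 [ 0.49080764 -0.29760171]
 [ 0.46073484 -0.34228118]
 [ 0.45085683 -0.33572256]] [ 0.47070154 -0.31657554]
ball [[ 0.51726299 -0.35412983  0.0235    ]]
```

View pics/w2.png

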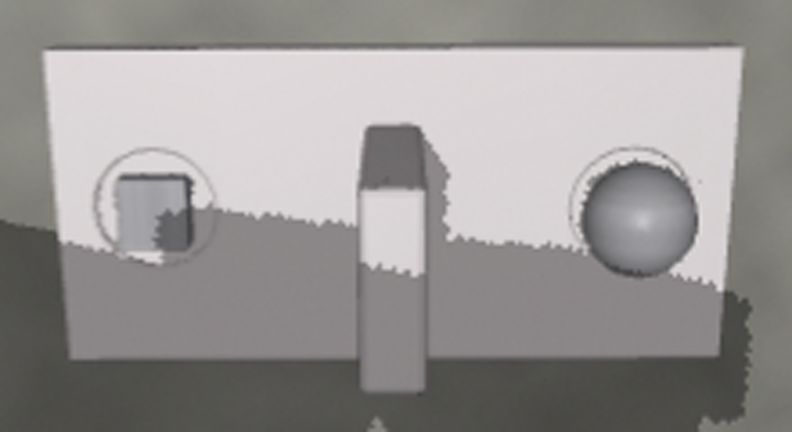

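Emit:
send_rows(
  moves="0 0 0 0.009 0 0.1 0; 0 0 0 0.009 0 0.25 0; 0 0 0 0.009 0 0.42 0; 0 0 0 0.009 0 0.56 0; 0 0 0 0.009 0 0.65 0; 0 0 0 0.009 0 0.7 0; 0 0 0 0.009 0 0.715 0; 0 0 0 0.009 0 0.715 0; 0 0 0 0.009 0 0.715 0",
  newtons=30,
)

```text
time: 3.22
eef_pos: [0.4686, -0.3209, 0.0586]
tcp_rot: [0.881, 0.474, 0.0, 0.001]
contact_force: [0.3, 0.5, 0.3]
opening: 0.497
finger_force: 0.0
```

Run:
```python
from h import *
go([.4675,-.3218,.057],-33.4)
c=cam("wrist"); cv2.imwrite("pics/w3.png",c["image"][:,:,::-1])
```

```text
turn [ 0.0003  0.0001 -0.0001] shift [-0.0066 -0.0023  0.0081]
```

View pics/w3.png

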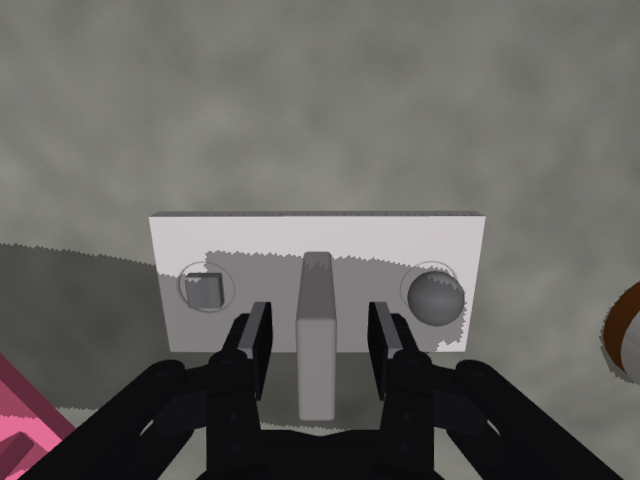

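The jaws straddle the tab, which sits at column 317 against a gap centre of about 320. I'll nudge slightly and close slowly.

Emit:
send_rows(
  moves="0 0 0 -0.006 -0.003 0.003 0; 0 0 0 -0.006 -0.003 0.003 -0.15; 0 0 0 -0.006 -0.003 0.003 -0.3; 0 0 0 -0.006 -0.003 0.003 -0.42; 0 0 0 -0.006 -0.003 0.003 -0.5; 0 0 0 -0.006 -0.003 0.003 -0.55; 0 0 0 -0.006 -0.003 0.003 -0.6; 0 0 0 -0.006 -0.003 0.003 -0.65; 0 0 0 -0.006 -0.003 0.003 -0.7; 0 0 0 -0.006 -0.003 0.003 -0.8; 0 0 0 -0.006 -0.003 0.003 -1; 0 0 0 -0.006 -0.003 0.003 -1",
  newtons=30,
)

```text
time: 4.78
eef_pos: [0.467, -0.3211, 0.057]
tcp_rot: [0.881, 0.474, 0.0, 0.0]
contact_force: [1.0, 0.3, -0.5]
opening: 0.159
finger_force: 30.1
```

Emit:
send_rows(
  moves="0 0 0 0 0 0 -1; 0 0 0 0 0 0 -1; 0 0 0 0 0 0 -1",
  newtons=60,
)

```text
time: 5.15
eef_pos: [0.467, -0.3211, 0.057]
tcp_rot: [0.881, 0.474, 0.0, 0.0]
contact_force: [0.0, -0.8, 0.7]
opening: 0.157
finger_force: 59.0
```

Emit:
send_rows(
  moves="0 0 0 0 0 -0.003 -1; 0 0 0 0 0 -0.012 -1; 0 0 0 0 0 -0.03 -1; 0 0 0 0 0 -0.06 -1; 0 0 0 0 0 -0.09 -1; 0 0 0 0 0 -0.108 -1; 0 0 0 0 0 -0.117 -1; 0 0 0 0 0 -0.12 -1; 0 0 0 0 0 -0.12 -1; 0 0 0 0 0 -0.12 -1",
  newtons=60,
)

```text
time: 6.4
eef_pos: [0.4668, -0.3209, 0.0807]
tcp_rot: [0.881, 0.474, -0.0, -0.0]
contact_force: [-0.4, -0.3, -3.0]
opening: 0.156
finger_force: 58.4
```

Run:
```python
from h import *
s=ctrl.get_state();print(s["eef_pos"],s["contact_force"],s["wrist_torque"])
c=cam("wrist"); cv2.imwrite("pics/w4.png",c["image"][:,:,::-1])
c=cam("scene"); im=c["image"]
for z in (.03,.036,.042): print(rect(c,((im.min(2)>165)*1).astype(np.uint8),z,(232,222)))
cv2.imwrite("pics/s4.png",cv2.resize(im[130:280,110:310,::-1],(800,600)))
```

```text
[ 0.46677338 -0.32093891  0.08070294] [-0.43959928 -0.31985429 -2.99808377] [ 0.00188458  0.03582057 -0.06027035]
((-513.4443359375, -169.831298828125), (3282.12890625, 4659.03955078125), 15.291458129882812)
((-500.1422119140625, -167.033203125), (3259.15771484375, 4626.4306640625), 15.291460037231445)
((-486.840576171875, -164.235595703125), (3236.185546875, 4593.82177734375), 15.291461944580078)
```

View pics/s4.png

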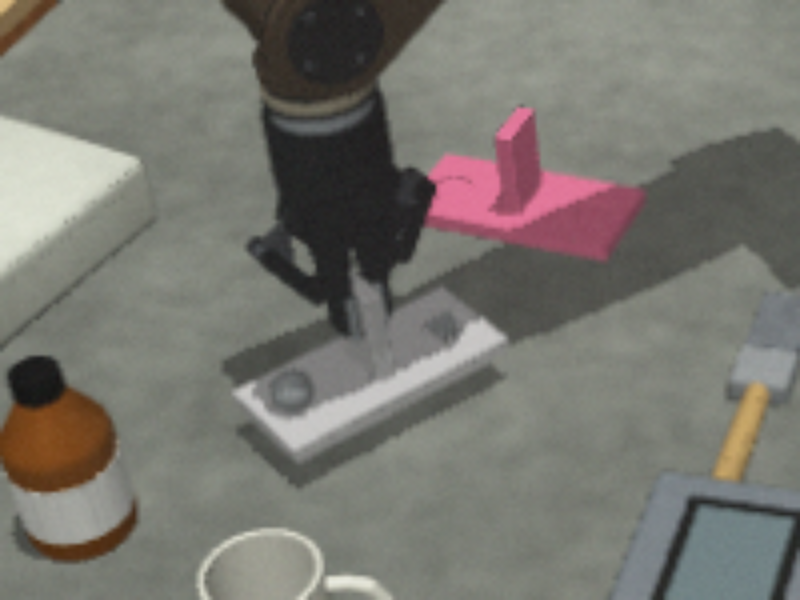

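View pics/w4.png

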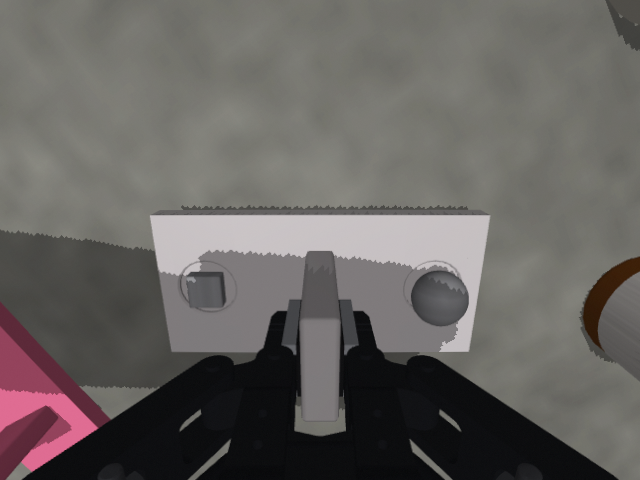

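The lifted tray is level and the ball is still in its pocket, at (440,298) in the wrist view. Next I'll raise it the rest of the way.

Emit:
send_rows(
  moves="0 0 0 0 0 -0.003 -1; 0 0 0 0 0 -0.02 -1; 0 0 0 0 0 -0.055 -1; 0 0 0 0 0 -0.11 -1; 0 0 0 0 0 -0.185 -1; 0 0 0 0 0 -0.265 -1; 0 0 0 0 0 -0.345 -1; 0 0 0 0 0 -0.42 -1; 0 0 0 0 0 -0.475 -1; 0 0 0 0 0 -0.51 -1; 0 0 0 0 0 -0.527 -1; 0 0 0 0 0 -0.53 -1",
  newtons=60,
)

```text
time: 8.0
eef_pos: [0.4668, -0.321, 0.1867]
tcp_rot: [0.881, 0.474, -0.0, -0.0]
contact_force: [-0.1, 0.3, -3.5]
opening: 0.157
finger_force: 58.5
```

```bash
python3 -c "
from h import *
go([.6217,-.029,.187],2.45)"
```

```text
turn [-0.0001 -0.     -0.0996] shift [ 1.6451e+00 -1.5750e-01 -1.2000e-03]
```

Emit:
send_rows(
  moves="0 0 0 0.004 0 0 -1; 0 0 -0.002 0.029 -0.003 0 -1; 0 0 -0.005 0.085 -0.008 0 -1; 0 0 -0.0105 0.172 -0.017 0 -1; 0 0 -0.017 0.285 -0.027 0 -1; 0 0 -0.025 0.41 -0.04 0 -1; 0 0 -0.033 0.535 -0.052 0 -1; 0 0 -0.0395 0.648 -0.062 0 -1; 0 0 -0.045 0.735 -0.071 0 -1; 0 0 -0.048 0.791 -0.076 0 -1; 0 0 -0.05 0.816 -0.079 0 -1; 0 0 -0.05 0.82 -0.079 0 -1",
  newtons=60,
)

```text
time: 9.5
eef_pos: [0.544, -0.1755, 0.1869]
tcp_rot: [0.796, 0.606, -0.0, 0.0]
contact_force: [0.4, -1.1, -3.1]
opening: 0.152
finger_force: 58.5
```

```bash
python3 -c "
from h import *
go([.6217,-.029,.187],2.45)"
```

```text
turn [-0.      0.     -0.0496] shift [ 8.094e-01  1.799e-01 -8.000e-04]
```

Emit:
send_rows(
  moves="0 0 0 0.004 0.001 0 -1; 0 0 -0.002 0.028 0.006 0 -1; 0 0 -0.005 0.084 0.019 0 -1; 0 0 -0.0105 0.17 0.038 0 -1; 0 0 -0.017 0.281 0.062 0 -1; 0 0 -0.025 0.405 0.09 0 -1; 0 0 -0.033 0.528 0.118 0 -1; 0 0 -0.0395 0.639 0.142 0 -1; 0 0 -0.045 0.725 0.161 0 -1; 0 0 -0.048 0.781 0.174 0 -1; 0 0 -0.0496 0.805 0.179 0 -1; 0 0 -0.0496 0.809 0.18 0 -1",
  newtons=60,
)

```text
time: 11.0
eef_pos: [0.6217, -0.0292, 0.1868]
tcp_rot: [0.692, 0.722, -0.0, -0.0]
contact_force: [1.3, -0.6, -4.0]
opening: 0.156
finger_force: 58.5
```

```bash
python3 -c "
from h import *
go([.6217,-.029,.152],2.45)
c=cam('wrist'); cv2.imwrite('pics/w5.png',c['image'][:,:,::-1])"
```

```text
turn [-0.0001  0.     -0.    ] shift [1.000e-03 1.000e-04 1.742e-01]
```

View pics/w5.png

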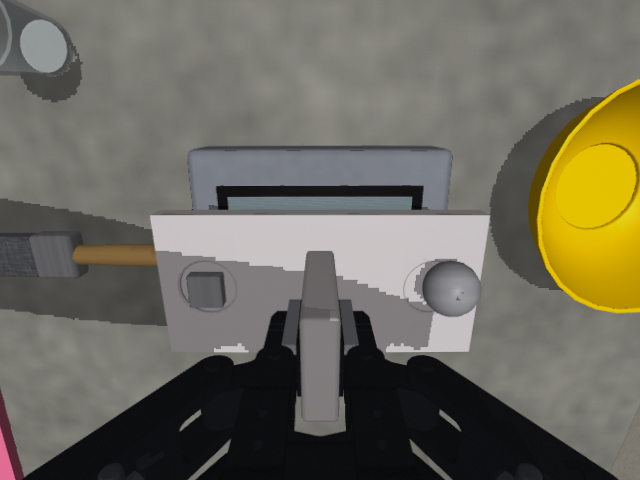

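The tray is over the reader, parallel to the window. The ball now sits toward the outer rim of its pocket, at (451,289), so I'll check its offset numerically.

Run:
```python
from h import *
import time
s=ctrl.get_state(); R=Ro.from_quat(s["tcp_rot"])
def tool(p): return np.round(R.inv().apply(p-s["eef_pos"])*1000,1)
u=s["eef_pos"][2]-.057
for i in range(2):
    c=cam("wrist"); g=cv2.cvtColor(c["image"],cv2.COLOR_RGB2GRAY)
    h=cv2.HoughCircles(cv2.GaussianBlur(g[230:350,390:500],(5,5),1),cv2.HOUGH_GRADIENT,1,40,param1=80,param2=12,minRadius=24,maxRadius=34)
    b=h[0,0]+[390,230,0]; print(b,"ball",tool(ray(c,[b[:2]],u+.0235)[0]))
P=ray(c,[(151,214),(490,214),(470,352),(172,352)],u+.012); print([tool(p) for p in P],"centre",tool(P.mean(0)))
```

```text
[451.5        288.5         28.79999924] ball [ 4.4 65.9 33.5]
[451.5        288.5         28.79999924] ball [ 4.2 65.8 33.5]
[array([ 39.6, -84.1,  45. ]), array([39.5, 85.1, 45. ]), array([-41.5,  86.1,  45. ]), array([-41.4, -84.5,  45. ])] centre [-0.9  0.7 45. ]
```

Emit:
send_rows(
  moves="0 0 0 0 0 0.001 -1; 0 0 0 0 0 0.006 -1; 0 0 0 0 0 0.018 -1; 0 0 0 0.001 -0.001 0.036 -1; 0 0 0 0.002 -0.001 0.06 -1; 0 0 0 0.003 -0.001 0.087 -1; 0 0 0 0.003 -0.002 0.114 -1; 0 0 0 0.004 -0.002 0.137 -1; 0 0 0 0.004 -0.002 0.156 -1; 0 0 0 0.004 -0.002 0.168 -1; 0 0 0 0.004 -0.002 0.173 -1; 0 0 0 0.004 -0.002 0.174 -1",
  newtons=60,
)

```text
time: 12.65
eef_pos: [0.6214, -0.0283, 0.1522]
tcp_rot: [0.692, 0.722, 0.0, 0.0]
contact_force: [0.4, -0.5, -4.4]
opening: 0.156
finger_force: 58.5
```

Emit:
send_rows(
  moves="0 0 0 0 0 0 -1; 0 0 0 0 0 0 -1; 0 0 0 0 0 0 -1; 0 0 0 0 0 0 -1; 0 0 0 0 0 0 -1; 0 0 0 0 0 0 -1",
)

```text
time: 13.4
eef_pos: [0.6213, -0.0283, 0.1521]
tcp_rot: [0.692, 0.722, -0.0, -0.0]
contact_force: [0.8, 0.6, -3.4]
opening: 0.159
finger_force: 58.5
```

Run:
```python
from h import *
s=ctrl.get_state(); print(np.abs(s["dq"]).max())
c=cam("scene"); cv2.imwrite("pics/s6.png",cv2.resize(c["image"][150:330,170:410,::-1],(800,600)))
w=cam("wrist")
for z in (.045,): # window frame outer visible edge corners
    P=ray(w,[],z) if 0 else None
g=w["image"]; cv2.imwrite("pics/w6.png",g[:,:,::-1])
b=cv2.HoughCircles(cv2.GaussianBlur(cv2.cvtColor(g,7)[230:350,390:500],(5,5),1),cv2.HOUGH_GRADIENT,1,40,param1=80,param2=12,minRadius=24,maxRadius=34)
print(b[0,0]+[390,230,0])
```

```text
0.007320314832320028
[450.5        289.5         28.79999924]
```

View pics/s6.png

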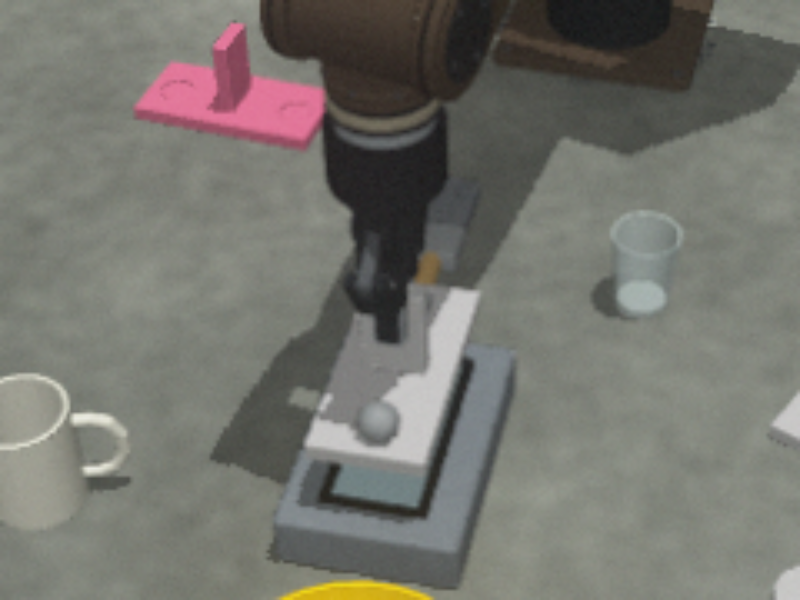

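The tray is held level above the window and lined up with it. The ball is still in its pocket, at (378,422) in this crop, and nothing else has moved. The gap should be about 5 cm, so I'm handing in.

```bash
python3 -c "
from plant import ctrl
print(ctrl.sign_off())"
```

```text
the job is handed in; nothing more can be done
None
```

I handed the job in with the gripper holding the ball's tray level and still over the reader window, lined up lengthwise, its underside about 5 cm above the glass and the ball still in its pocket (against the outer rim); robot time was about 13.5 s.

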